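# Zero the peak pointer, then hold the bonding press

### The job

Turn the steel knob on the press gauge back until its peak pointer is at the zero stop, then press the bonding press's black lever paddle down with the fingers until the gauge's long hand stands between the two ticks that bound the holding band, without ever driving it past the thick overload tick. Keep it there: the job finishes with you still holding the paddle down in the band, everything else on the bench left where it is.

Things in the scene. Friction and masses are not known exactly. Their poses are not given: they have to be found in the camera images.
- press: Green steel press with its gauge, fixed to the bench as one unit, yaw within 0.35 rad. Origin under its base plate (120 wide, 15 thick, x from -90 to +160 mm), z up. Column 36 x 56 mm, 190 high, at x = +125; spring barrel 44 wide, top at z = 137, at x = +25, its foot on a small mosaic. The lever reaches from the column in -x to the paddle. The gauge stands at y = -210 mm.
- press_lever: The lever with its paddle. Origin on the hinge, at x = +120, z = 170 mm in the press's frame; hinge axis along the press's y. At rest its axes are the press's; pressing it by the angle q (0 to 0.45 rad, always a fifth of the hand's reading) turns it about the press's -y. A spring returns it to 0: about 3 N on the paddle to start, 11 N at q = 0.28, 16 N at 0.45.
- paddle (a point): Centre of the top face of the black paddle, where to press: flat, 55 (along the lever) x 60 x 14 mm. Always 180 mm from the hinge, (0.35 - q) rad above level towards the press's -x. In the press's frame at rest at x = -49, z = 232 mm, the face tilted up 0.28 rad at its -x edge; at q = 0.28 at x = -60, z = 183 mm and level.
- dial (a point): Centre of the white gauge dial (122 mm across, facing up, 61 mm above the bench) on a grey box 140 x 140 x 56 mm, at x = 0, y = -210 mm in the press's frame, same axes. Zero tick towards -x, readings grow clockwise from above: reading a points along (-cos a, sin a). Holding band between ticks at 1.1 and 1.7 rad, joined by an arc at the rim; thick overload tick at 1.9 rad.
- gauge_hand (a joint): Reading of the long black hand (55 mm), rad clockwise from zero: it always shows 5 times the lever's angle from rest (0 at rest).
- peak_knob (a joint): Angle of the steel knob with its short peak pointer (needle with a small disc at 45 mm), rad clockwise from zero: 0 at the zero stop, at most 2.6; starts at 0.8 to 2.3. Turn it counter-clockwise (from above) to zero. Stays where left (friction 0.02 N m); a rising hand drags it along, 0.02 rad behind.
- knob_grip (a point): On the knob's vertical axis, 99 mm above the bench, at the height to grip. The knob is an upright bar 42 mm long, 14 mm wide, from z = 76 to 106 mm, on a disc of 44 mm diameter; its length lies along the press's x at knob angle 0 and turns clockwise with the angle.
- phone: Bystander: black phone, 150 x 72 x 9 mm, lying; origin under its centre.
- cup: Bystander: clear plastic cup, 76 mm wide, 110 mm high; origin under its centre.
- pencil: Bystander: yellow pencil, 140 mm long along x, 8 mm thick, near the gauge's front; origin under its centre.
- shard_a: Bystander: tile shard, about 42 x 26 x 7 mm, left of the press; origin under its centre.
- shard_b: Bystander: tile shard, about 42 x 26 x 7 mm, between press and gauge; origin under its centre.
- glaze_jar: Bystander: jar, 64 mm wide, 85 mm high; origin under its centre.

How it is judged:
By the outcome, as a careful person would: the job done as asked, in the order asked, and still so for the second after the job is handed in, while the arm keeps its last pose, push and grip.
It also fails if it takes over 58 s, if anything falls off the work surface, if the arm or the gripper's body presses on something with over 40 N, if the wrist force passes 120 N, or if a joint passes its speed limit or range.

### The arm

A 6-joint arm with a two-finger parallel gripper is mounted at the origin on the work surface. World frame = base frame: x ahead of the robot, y to its left, z up, the work surface at z = 0. Lengths are in m, angles in rad, forces in N, time in s.
With the tool pointing down it reaches from about 0.425 to 0.925 m from the base axis. Payload 12.5 kg.
Tool frame: the origin (TCP) lies midway between the tips of the shut fingers; the grasp point (between the pads) lies 19 mm behind it; z points along the fingers, y is the line along which they close (so a half turn about z gives the same grasp; the last joint's range is limited). The gripper opens to 85 mm and grips with 20 to 120 N. Pads are 22 mm wide; open, the fingers measure 114 mm over their backs; the gripper's body (76 mm by 85 mm) begins 54 mm behind the grasp point. The pads swing forward as they close: fully open they stand 13 mm farther back than shut.
Start: joints at [1.071, 0.491, 1.559, -0, 1.092, -0.106], TCP at [0.24, 0.577, 0.231] pointing down, gripper open.
Joint ranges: [-3.1, 3.1], [-0.84, 2.19], [0.05, 2.79], [-1.13, 4.28], [0.06, 2.93], [-2.69, 2.69]. Speed limits (rad/s): [2.22, 2.22, 2.79, 3.14, 3.14, 3.14].

### API

Orientations are given as a unit quaternion [x, y, z, w].
In Python, from workcell import env gives the robot as it stands.
- The arm moves only by the shell command python3 -m crank 'ROWS'. ROWS is JSON, a list of rows, each a list of 7 numbers: the shift along the tool's x, y, z in cm, then the turn, a rotation vector about the tool's x, y, z in degrees, then the gripper command: -1 is shut, 1 is fully open, values between are in proportion. A call has exactly 5 rows; each row is the pose to reach, as a shift and turn from the pose commanded when the call began, along the tool's axes at that moment; what a row does not reach only later rows make up. A row lasts 1/8 s, in which the tool goes at most 62.5 mm and 10.7 degrees, less where a joint would pass 70% of its speed; a pose out of reach is approached as far as the arm can. A call with a gripper value outside its range is refused whole. The fingers move at their own pace and stop on an object; the grip force is fixed at half the most. Time passes only in rows, so rows that repeat a pose let the fingers close, or fill a call up. It gives the time, the measured TCP pose, the force, the opening and the grip force at its end, in the units of the state.
- env.read_state(): the state, without advancing time (a new reading comes with each control period).
- env.camera(name): name is "scene" or "top" or "wrist"; returns the picture (400x640x3 uint8, red, green, blue); there is no depth.
- env.camera_info(name): a dict with "fovy" (degrees; the focal length in pixels is half the picture's height over the tangent of half this angle, whatever the lens; pixels are square), "cx", "cy" (the principal point, pixels), "T" (4x4, takes a point from camera to world coordinates). Camera axes: x right, y down, z forward; pixel columns grow to the right and rows downward; lengths in m; the calibration is good to about 2 mm. The wrist camera is an equidistant fisheye: a pixel r from the principal point sees the ray r / f radians off the axis. A picture is of the moment at which its call begins: read the wrist's pose just before it. camera_info takes no time and is no camera call; for the wrist camera it gives the pose at the moment of the call.
- env.close_job(): hands the job in; it is judged then, once.
The state is a dict: "time": time; "joints": joint angles; "dq": joint speeds; "effort": joint torques, N m; "tcp_pos": TCP position; "tcp_rot": TCP orientation; "ft_force": force on the tool from outside, world axes, zero at the start; "moment": the same for the moment, N m; "width": opening from 0.0 (shut) to 1.0 (fully open); "gripper_force": force on a finger pad.
Only numpy, scipy, OpenCV 4.12 (cv2) and the standard library are available. Lean on these libraries where they do the work, as an engineer would, in place of code of your own. Each camera call takes 0.05 s, during which the arm holds its last target. There are 200 camera calls.

## Working session

There is one attempt and no reset: what is moved stays moved. The work goes in short steps, Python scripts to look and compute and a shell command to move; the robot and the scene stay as the last step left them, time stands still between calls to the robot, and variables do not carry over. Pictures are saved under pics/ and viewed, at most 10 in all, crops included, and the job is handed in when it is done.

```bash
mkdir -p pics; ls
python3 - <<'E'
from workcell import env
import cv2
for n in ("scene","top"):
    cv2.imwrite(f"pics/{n}0.png",env.camera(n)[:,:,::-1]); i=env.camera_info(n); print(n,i)
s=env.read_state(); print(s)
E
```

```text
pics
scene {'fovy': 45.69111528916264, 'cx': 322.8766864370529, 'cy': 196.5828958865802, 'T': array([[-0.38735052,  0.65395756, -0.64984543,  1.48211067],
       [ 0.92169017,  0.25852729, -0.2892246 ,  0.46556606],
       [-0.02113784, -0.71098745, -0.70288693,  1.11088346],
       [ 0.        ,  0.        ,  0.        ,  1.        ]])}
top {'fovy': 46.37749946003251, 'cx': 315.6222605807226, 'cy': 198.54293437622198, 'T': array([[ 0.01925174, -0.99573723,  0.09020387,  0.50429595],
       [-0.99965213, -0.02079685, -0.0162206 ,  0.09830205],
       [ 0.01802742, -0.08986022, -0.99579122,  1.21789254],
       [ 0.        ,  0.        ,  0.        ,  1.        ]])}
{'time': 0.1, 'joints': array([ 1.07143019e+00,  4.91546060e-01,  1.55937438e+00,  1.14619785e-05,
        1.09169975e+00, -1.05526574e-01]), 'dq': array([-0.00061563, -0.00021734, -0.00205847,  0.00089847,  0.00032181,
        0.00049183]), 'effort': array([ 3.06482500e-03, -6.19454312e+01, -2.62028611e+01, -6.46809735e-05,
        2.91770033e-03, -2.03691127e-05]), 'tcp_pos': array([0.23967846, 0.57701151, 0.23076197]), 'tcp_rot': array([ 1.95652143e-01,  9.80673225e-01, -4.88936338e-04, -1.57883435e-04]), 'ft_force': array([ 0.57993687, -0.27876439, -0.82673044]), 'moment': array([0.01270111, 0.01920551, 0.03399937]), 'gripper_force': 0.0, 'width': 1.0013463533619884}
```

View pics/top0.png

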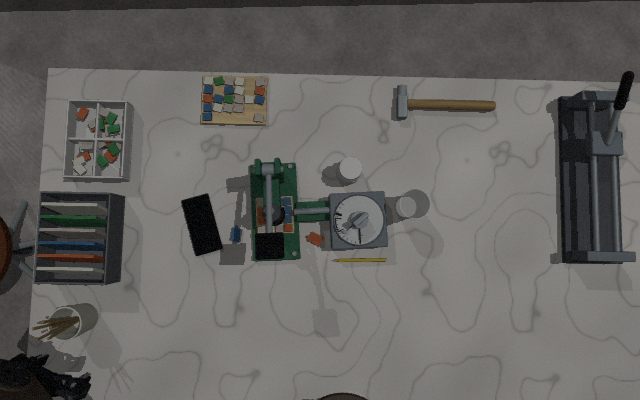

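View pics/scene0.png

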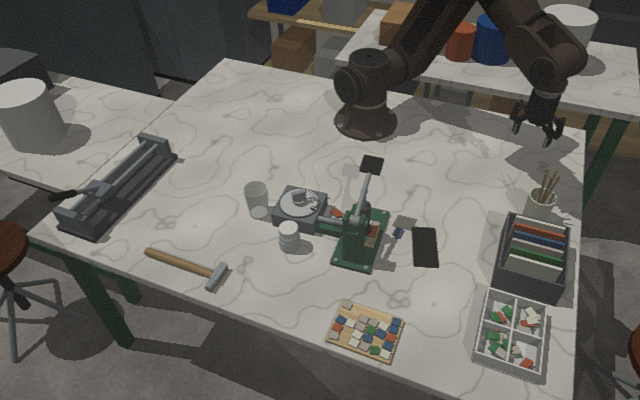

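Top view: press base around (275,212), with the paddle at (270,246). The dial is at (358,220), pencil (360,260), shards (315,240) and (236,234), jar (349,170), cup (405,207) and phone (202,224). Next I'll measure the dial, the paddle and the yaw.

```bash
cat > h.py <<'E'
import numpy as np, cv2
from workcell import env
from scipy.spatial.transform import Rotation as R
def ray(n,uv,info=None):
    i=info or env.camera_info(n); f=200/np.tan(np.radians(i["fovy"])/2)
    d=np.array([(uv[0]-i["cx"]),(uv[1]-i["cy"])])/f
    if n=="wrist":
        r=np.hypot(*d); v=np.array([*(d/r*np.sin(r)),np.cos(r)])
    else: v=np.array([*d,1])
    T=np.array(i["T"]); return T[:3,3],T[:3,:3]@v
def onz(n,uv,z,info=None):
    o,v=ray(n,uv,info); return o+v*(z-o[2])/v[2]
def proj(n,p,info=None):
    i=info or env.camera_info(n); f=200/np.tan(np.radians(i["fovy"])/2)
    T=np.array(i["T"]); c=T[:3,:3].T@(np.asarray(p)-T[:3,3])
    if n=="wrist":
        a=np.arctan2(np.hypot(c[0],c[1]),c[2]); s=f*a/np.hypot(c[0],c[1])
    else: s=f/c[2]
    return np.array([i["cx"]+c[0]*s,i["cy"]+c[1]*s])
E
python3 - <<'E'
from h import *
im=cv2.imread("pics/top0.png"); hsv=cv2.cvtColor(im,cv2.COLOR_BGR2HSV)
# base plate: green
g=cv2.inRange(hsv,(55,80,20),(95,255,255)); g[:,:245]=0;g[:,302:]=0;g[:155]=0;g[270:]=0
# dial: white in box region
crop=im[185:255,322:395]
w=(im.min(2)>125).astype(np.uint8)*255; m=np.zeros_like(w); m[190:252,328:390]=255; w&=m
c=max(cv2.findContours(w,0,2)[0],key=cv2.contourArea); e=cv2.fitEllipse(cv2.convexHull(c)); print("dial",e,onz("top",e[0],.061))
# box contour: grey vs. bench
y=cv2.inRange(hsv,(20,120,60),(35,255,255)); y[:250]=0
p=np.argwhere(y[:, 320:400])[:,::-1]+[320,0]; r=cv2.fitLine(p.astype(np.float32),2,0,.01,.01).ravel(); 
a=onz("top",p[p[:,0].argmin()],.004);b=onz("top",p[p[:,0].argmax()],.004);print("pencil",a,b)
k=im.max(2)<25; k=k.astype(np.uint8)*255; k[:,:250]=0;k[:,295:]=0;k[:225]=0;k[270:]=0
c=max(cv2.findContours(k,0,2)[0],key=cv2.contourArea); e=cv2.minAreaRect(c); print("paddle",e,onz("top",e[0],.232))
c=max(cv2.findContours(g,0,2)[0],key=cv2.contourArea); print("green",cv2.boundingRect(c))
# right-hand edge of plate, lower part & left edge
for nm,fn in(("R",max),("L",min)):
    pts=[(fn(np.flatnonzero(g[v])),v) for v in range(170,230) if g[v].any()]
    P=np.array([onz("top",q,.015)[:2] for q in pts]) 
    if nm=="R": P=P[np.array([q[0] for q in pts])>290]
    l=cv2.fitLine(P.astype(np.float32),cv2.DIST_HUBER,0,.001,.001).ravel(); print(nm,len(P),l,np.arctan2(l[1],l[0]))
z=np.hstack([cv2.resize(im[150:275,235:400],None,fx=4.8,fy=4.8,interpolation=cv2.INTER_CUBIC)]); z=np.clip(z.astype(float)*1.5,0,255)
cv2.imwrite("pics/z1.png",z)
E
```

```text
dial ((359.0645446777344, 216.53468322753906), (40.41229248046875, 46.66105651855469), 94.7822494506836) [ 0.56648385 -0.02930714  0.061     ]
pencil [0.45869695 0.01771085 0.004     ] [ 0.46352484 -0.10399817  0.004     ]
paddle ((269.0, 246.0), (26.0, 28.0), 90.0) [0.4916328  0.17810398 0.232     ]
green (250, 159, 52, 102)
R 53 [0.99689084 0.07879519 0.62263626 0.12890944] 0.07887695
L 60 [0.9969325  0.07826579 0.6074869  0.24348047] 0.07834592[ WARN:0@0.574] global loadsave.cpp:1063 imwrite_ Unsupported depth image for selected encoder is fallbacked to CV_8U.
```

View pics/z1.png

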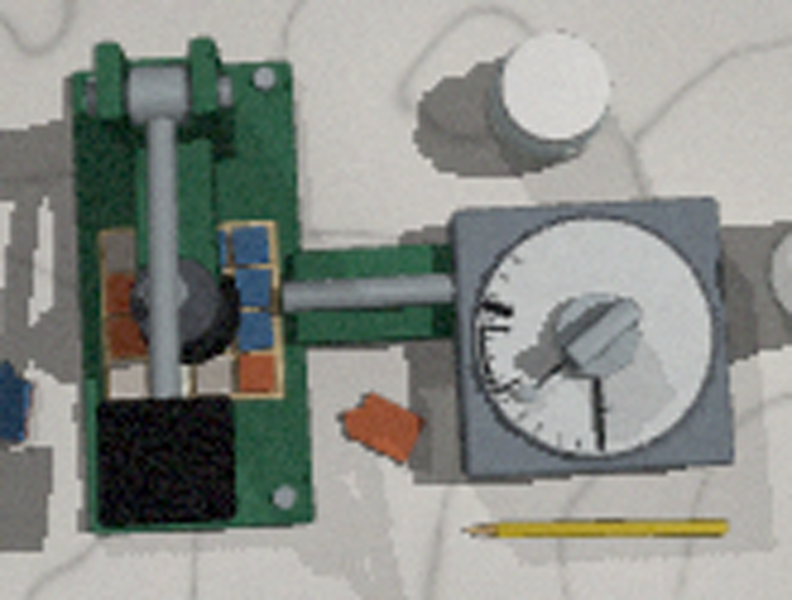

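The zoom shows the dial centre at crop (594,337), i.e. full (358.7,220.2). The zero tick points down and the peak pointer is lower-left at (525,393), which gives a ≈ 0.95. Press yaw is ≈ +0.078.

```bash
cat >> h.py <<'E'
def togo(p,yang,tilt=None):
    s=env.read_state(); R0=R.from_quat(s["tcp_rot"])
    z=np.array([0,0,-1.]); y=np.array([np.cos(yang),np.sin(yang),0]); Rt=np.column_stack([np.cross(y,z),y,z])
    d=R0.inv().apply(np.asarray(p)-s["tcp_pos"])*100
    t=np.degrees((R0.inv()*R.from_matrix(Rt)).as_rotvec())
    print("t",round(s["time"],2),"shift cm",d.round(2),"turn",t.round(1),"F",s["ft_force"].round(1),"M",s["moment"].round(2),"w",round(s["width"],3))
YAW=.0785
def pw(dial,x,y,z):
    c,s=np.cos(YAW),np.sin(YAW); y=y+.21
    return np.array([dial[0]+c*x-s*y,dial[1]+s*x+c*y,z])
E
python3 - <<'E'
from h import *
d=onz("top",(358.7,220.2),.061);print("dial",d)
print("paddle rest",pw(d,-.049,0,.232),"proj",proj("top",pw(d,-.049,0,.232)))
for q in ((375.5,221),(349.,178)):print(onz("top",q,.0))
print("scene proj dial",proj("scene",d))
togo([d[0],d[1],.30],.70)
E
```

```text
dial [ 0.55736267 -0.02849984  0.061     ]
paddle rest [0.4920455 0.1770109 0.232    ] proj [269.52732306 245.81226778]
[ 0.55895147 -0.07920008  0.        ]
[ 0.67076258 -0.00838339  0.        ]
scene proj dial [298.85458294 201.06122086]
t 0.1 shift cm [-52.57 -43.73  -6.89] turn [-0.1  0.  27.3] F [ 0.6 -0.3 -0.8] M [0.01 0.02 0.03] w 1.001
```

```bash
python3 -m crank '[[-2,-2,-5,0,0,0,1],[-6,-5,-9,0,0,5,1],[-10.5,-8.5,-11,0,0,12,1],[-15,-12.5,-12,0,0,20,1],[-19.5,-16.5,-12,0,0,27,1]]'
python3 - <<'E'
from h import *
togo([.5574,-.0285,.30],.70)
E
```

```text
time: 0.72
tcp_pos: [0.3571, 0.3483, 0.352]
tcp_rot: [0.421, 0.907, 0.001, 0.0]
ft_force: [0.5, 0.6, 1.0]
width: 1.0
gripper_force: 0.0
t 0.72 shift cm [-41.71  -9.04   5.19] turn [0.1 0.  0.1] F [0.5 0.6 1. ] M [ 0.05 -0.06 -0.04] w 1.0
```

```bash
python3 -m crank '[[-6,-1.3,0,0,0,0,1],[-12,-2.6,0,0,0,0,1],[-18,-3.9,0,0,0,0,1],[-24,-5.2,0,0,0,0,1],[-30,-6.5,0,0,0,0,1]]' && python3 -m crank '[[-4,-0.8,1,0,0,0,0.4],[-8,-1.6,3,0,0,0,0.4],[-11.6,-2.5,5,0,0,0,0.4],[-11.6,-2.5,5,0,0,0,0.4],[-11.6,-2.5,5,0,0,0,0.4]]'
python3 - <<'E'
from h import *
togo([.5574,-.0285,.30],.70)
i=env.camera_info("wrist"); im=env.camera("wrist"); cv2.imwrite("pics/w1.png",im[:,:,::-1]); np.save("w1.npy",i,allow_pickle=True)
print(i["T"].round(3),i["fovy"],proj("wrist",[.5574,-.0285,.061],i))
E
```

```text
time: 1.35
tcp_pos: [0.5022, 0.0775, 0.3512]
tcp_rot: [0.419, 0.908, 0.0, -0.0]
ft_force: [0.6, 1.5, 1.3]
width: 1.002
gripper_force: 0.0
time: 1.98
tcp_pos: [0.5577, -0.0246, 0.3014]
tcp_rot: [0.419, 0.908, 0.0, -0.0]
ft_force: [-0.0, 0.0, -0.7]
width: 0.703
gripper_force: 0.0
t 1.98 shift cm [-0.28 -0.27  0.14] turn [-0.  -0.   0.3] F [-0.   0.  -0.7] M [ 0.    0.01 -0.01] w 0.703
[[ 0.761  0.62   0.191  0.508]
 [ 0.649 -0.728 -0.224  0.032]
 [ 0.001  0.294 -0.956  0.444]
 [ 0.     0.     0.     1.   ]] 65.70646984690485 [311.8201128  168.10010499]
```

View pics/w1.png

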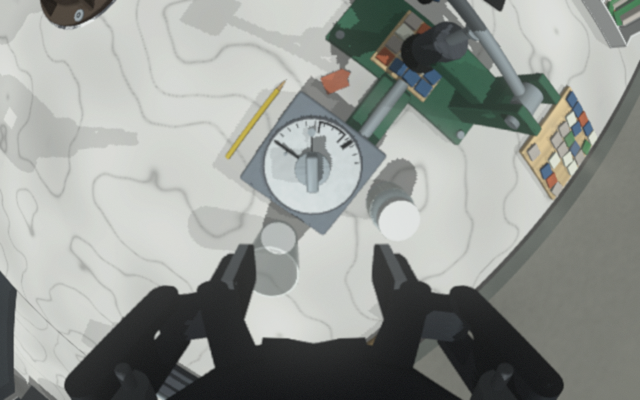

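The wrist view shows the dial centre at about (313,166). The hand points to the zero tick at about (276,143), the knob bar is near vertical (x ≈ 313, rows 155–192), and the peak pointer points up with its disc near (317,130).

Run:
```python
from h import *
i=np.load("w1.npy",allow_pickle=True).item(); im=cv2.imread("pics/w1.png")
w=((im.min(2)>165)*255).astype(np.uint8); m=np.zeros_like(w); cv2.circle(m,(313,166),52,255,-1)
# dial rim: white vs box
c=max(cv2.findContours(w&m,0,2)[0],key=cv2.contourArea)
e=cv2.fitEllipse(cv2.convexHull(c)); print(e)
C=onz("wrist",e[0],.061,i); print("dial",C)
def ang(uv,z): 
    p=onz("wrist",uv,z,i)-C; a=np.arctan2(p[1],p[0])-YAW; return (np.pi-a)%(2*np.pi),np.hypot(p[0],p[1])
print("zero",ang((276,143),.064),"peak",ang((317,130),.07))
z=cv2.resize(im[100:230,240:390],None,fx=4.5,fy=4.5,interpolation=cv2.INTER_CUBIC);cv2.imwrite("pics/z2.png",z)
```

```text
((311.9873962402344, 165.7749481201172), (93.27751159667969, 95.28313446044922), 90.70442962646484)
dial [ 0.55562218 -0.02608301  0.061     ]
zero (np.float64(6.2436982302428685), np.float64(0.05340298026271702)) peak (np.float64(1.0759538882169126), np.float64(0.046270826004054404))
```

View pics/z2.png

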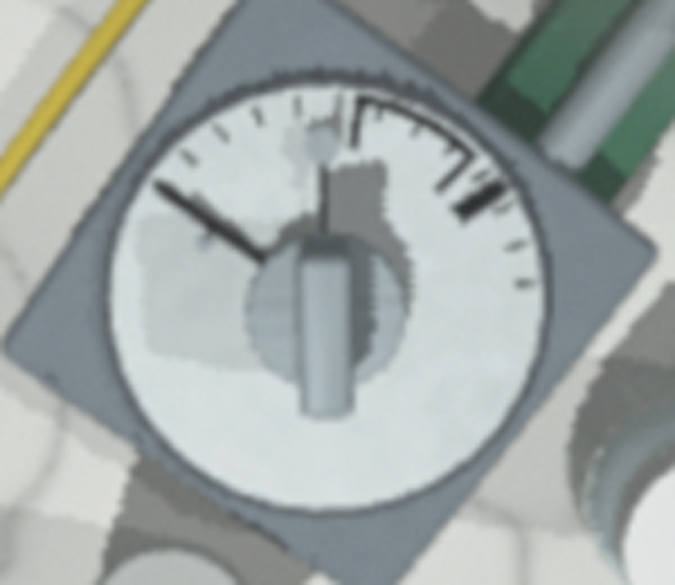

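```bash
python3 -m crank '[[-0.15,-0.25,5,0,0,0,0],[-0.15,-0.25,10,0,0,0,0],[-0.15,-0.25,14.5,0,0,0,0],[-0.15,-0.25,18.5,0,0,0,0],[-0.15,-0.25,21.8,0,0,0,0]]' && python3 -m crank '[[0,0,0,0,0,0,-1],[0,0,0,0,0,0,-1],[0,0,0,0,0,0,-1],[0,0,0,0,0,0,-1],[0,0,0,0,0,0,-1]]'
python3 - <<'E'
from h import *
togo([.5568,-.0272,.083],.70)
i=env.camera_info("wrist"); im=env.camera("wrist"); cv2.imwrite("pics/w2.png",im[:,:,::-1])
E
```

```text
time: 2.65
tcp_pos: [0.5569, -0.0266, 0.0828]
tcp_rot: [0.419, 0.908, 0.0, 0.0]
ft_force: [-0.3, -0.1, 0.1]
width: 0.496
gripper_force: 0.0
time: 3.28
tcp_pos: [0.5573, -0.0272, 0.0845]
tcp_rot: [0.419, 0.908, 0.001, 0.001]
ft_force: [1.1, 6.6, -1.1]
width: 0.148
gripper_force: 61.0
t 3.27 shift cm [ 0.03 -0.04  0.15] turn [0.1 0.  0.3] F [ 1.1  6.6 -1.1] M [ 1.12  0.01 -0.01] w 0.148
```

View pics/w2.png

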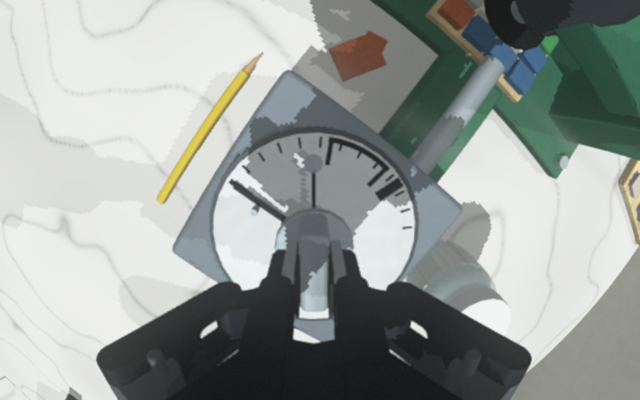

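The knob is gripped with the fingers on both sides of the bar, and the pointer disc is at (314,162). Now I'll turn counter-clockwise.

```bash
python3 -m crank '[[0.05,0.05,0,0,0,-9,-1],[0.05,0.05,0,0,0,-18,-1],[0.05,0.05,0,0,0,-27,-1],[0.05,0.05,0,0,0,-36,-1],[0.05,0.05,0,0,0,-45,-1]]' && python3 -m crank '[[0,0,0,0,0,-2,-1],[0,0,0,0,0,-4,-1],[0,0,0,0,0,-6,-1],[0,0,0,0,0,-7,-1],[0,0,0,0,0,-7,-1]]'
python3 - <<'E'
from h import *
togo([.5568,-.0272,.083],.0785+np.pi/2)
i=env.camera_info("wrist"); im=env.camera("wrist"); cv2.imwrite("pics/w3.png",im[:,:,::-1])
E
```

```text
time: 3.95
tcp_pos: [0.5573, -0.0272, 0.0845]
tcp_rot: [0.037, 0.999, -0.0, 0.001]
ft_force: [-1.3, -0.3, -1.8]
width: 0.15
gripper_force: 61.2
time: 4.58
tcp_pos: [0.5573, -0.0273, 0.0844]
tcp_rot: [-0.02, 1.0, -0.0, 0.001]
ft_force: [-3.5, -0.8, 8.6]
width: 0.148
gripper_force: 62.4
t 4.58 shift cm [0.05 0.01 0.14] turn [-0.   0.1 -2.2] F [-3.5 -0.8  8.6] M [-0.14  0.55 -0.01] w 0.148
```

```bash
python3 -m crank '[[0,0,0,0,0,-1,-1],[0,0,0,0,0,-2,-1],[0,0,0,0,0,-3,-1],[0,0,0,0,0,-3,-1],[0,0,0,0,0,-3,-1]]'
python3 - <<'E'
from h import *
togo([.5568,-.0272,.083],.0785+np.pi/2)
E
python3 -m crank '[[0,0,0,0,0,-1,-1],[0,0,0,0,0,-2,-1],[0,0,0,0,0,-3,-1],[0,0,0,0,0,-3,-1],[0,0,0,0,0,-3,-1]]'
python3 - <<'E'
from h import *
togo([.5568,-.0272,.083],.0785+np.pi/2)
im=env.camera("wrist"); cv2.imwrite("pics/w4.png",im[:,:,::-1])
E
```

```text
time: 5.25
tcp_pos: [0.5573, -0.0272, 0.0844]
tcp_rot: [-0.045, 0.999, 0.0, 0.001]
ft_force: [-3.6, -1.6, 7.4]
width: 0.15
gripper_force: 63.2
t 5.25 shift cm [0.05 0.01 0.14] turn [0.  0.1 0.7] F [-3.6 -1.6  7.4] M [-0.16  0.56 -1.01] w 0.15
time: 5.88
tcp_pos: [0.5579, -0.0272, 0.0845]
tcp_rot: [-0.072, 0.997, 0.0, 0.001]
ft_force: [0.0, -0.0, 8.2]
width: 0.15
gripper_force: 80.0
t 5.88 shift cm [0.11 0.02 0.15] turn [-0.   0.2  3.7] F [ 0.  -0.   8.2] M [ 0.    0.02 -1.24] w 0.15
```

View pics/w4.png

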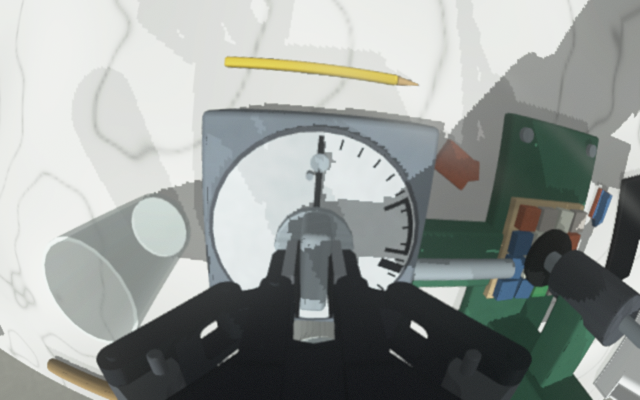

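The moment has risen to −1.2 N m, so the knob is at its stop. The pointer disc at (320,160) lies over the hand on the zero tick. I'll release and lift.

```bash
python3 -m crank '[[0,0,0,0,0,0,0],[0,0,0,0,0,0,0],[0,0,0,0,0,0,0],[0,0,0,0,0,0,0],[0,0,-3,0,0,0,0]]' && python3 -m crank '[[0,0,-4,0,0,0,0],[0,0,-10,0,0,0,0],[0,0,-16,0,0,0,-1],[0,0,-22,0,0,0,-1],[0,0,-22,0,0,0,-1]]'
python3 - <<'E'
from h import *
d=[.5568,-.0272,.061]
im=env.camera("wrist"); cv2.imwrite("pics/w5.png",im[:,:,::-1])
c=proj("wrist",d).astype(int);print(c)
a,b=c[1]-75,c[0]-100
cv2.imwrite("pics/z5.png",cv2.resize(im[a:a+150,b:b+200,::-1],None,fx=4,fy=4,interpolation=cv2.INTER_CUBIC))
P=pw(d,-.049,0,.232); print(P,pw(d,-.060,0,.183)); togo([P[0],P[1],.33],.0785+np.pi/2)
E
```

```text
time: 6.55
tcp_pos: [0.5561, -0.0269, 0.112]
tcp_rot: [-0.074, 0.997, 0.001, -0.002]
ft_force: [0.9, 0.6, 0.2]
width: 0.5
gripper_force: 0.0
time: 7.18
tcp_pos: [0.558, -0.0272, 0.3378]
tcp_rot: [-0.074, 0.997, -0.001, 0.004]
ft_force: [-0.2, -0.1, -1.1]
width: -0.001
gripper_force: 0.0
[313 160]
[0.49148282 0.17831075 0.232     ] [0.4805167  0.17744813 0.183     ]
t 7.22 shift cm [ 3.49 21.28  0.46] turn [-0.1  0.2  3.9] F [ 0.3  0.8 -1. ] M [ 0.03 -0.02  0.01] w 0.001
```

View pics/z5.png

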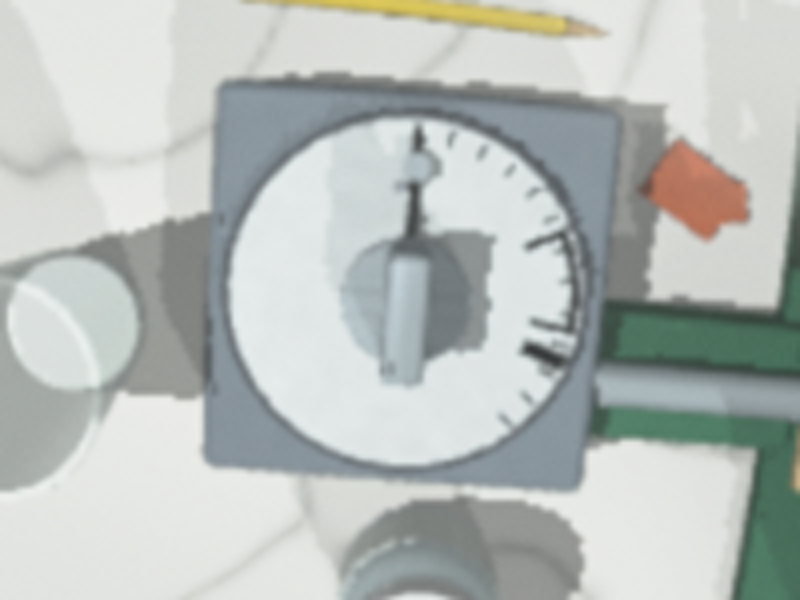

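The peak pointer stayed at the zero stop after release; its disc is at crop (420,165), over the hand. Now I'll move to the paddle with the fingers shut.

```bash
python3 -m crank '[[1,5,0,0,0,1,-1],[2,10.5,0,0,0,2,-1],[3,16,0,0,0,3,-1],[4.1,21.2,1,0,0,3.9,-1],[4.1,21.2,4,0,0,3.9,-1]]' && python3 -m crank '[[0,0,1,0,0,0,-1],[0,0,2,0,0,0,-1],[0,0,3,0,0,0,-1],[0,0,4,0,0,0,-1],[0,0,4,0,0,0,-1]]'
python3 - <<'E'
from h import *
P=pw([.5568,-.0272],-.055,0,.232); togo([P[0],P[1],.24],.0785+np.pi/2)
E
```

```text
time: 7.85
tcp_pos: [0.484, 0.1794, 0.2924]
tcp_rot: [-0.041, 0.999, 0.0, 0.0]
ft_force: [0.2, -0.2, -0.8]
width: 0.001
gripper_force: 0.0
time: 8.48
tcp_pos: [0.4852, 0.1763, 0.2527]
tcp_rot: [-0.039, 0.999, -0.0, -0.001]
ft_force: [0.4, 0.7, 0.1]
width: 0.004
gripper_force: 0.0
t 8.47 shift cm [-0.04  0.15  1.27] turn [-0.  -0.1  0. ] F [0.4 0.7 0.1] M [ 0.03  0.04 -0.01] w 0.004
```

```bash
python3 -m crank '[[0,0.15,0.6,0,0,0,-1],[0,0.15,1.2,0,0,0,-1],[0,0.15,1.8,0,0,0,-1],[0,0.15,2.3,0,0,0,-1],[0,0.15,2.8,0,0,0,-1]]' && python3 -m crank '[[0.1,0,0.5,0,0,0,-1],[0.2,0,1,0,0,0,-1],[0.3,0,1.5,0,0,0,-1],[0.4,0,2.0,0,0,0,-1],[0.4,0,2.0,0,0,0,-1]]'
python3 - <<'E'
from h import *
P=pw([.5568,-.0272],-.060,0,.183); togo(P,.0785+np.pi/2)
im=env.camera("top")[:,:,::-1]; cv2.imwrite("pics/t2.png",im); cv2.imwrite("pics/z6.png",cv2.resize(im[150:275,235:400],None,fx=4.8,fy=4.8,interpolation=cv2.INTER_CUBIC))
E
```

```text
time: 9.1
tcp_pos: [0.4851, 0.1782, 0.2253]
tcp_rot: [-0.04, 0.999, 0.0, 0.0]
ft_force: [-2.2, -0.1, 6.7]
width: 0.002
gripper_force: 2.8
time: 9.72
tcp_pos: [0.4807, 0.1778, 0.2053]
tcp_rot: [-0.04, 0.999, 0.0, -0.0]
ft_force: [-4.1, 0.2, 7.7]
width: 0.003
gripper_force: 3.6
t 9.72 shift cm [ 0.02 -0.04  2.23] turn [ 0.  -0.1  0. ] F [-4.1  0.2  7.7] M [-0.03  0.82  0.  ] w 0.003
```

View pics/z6.png

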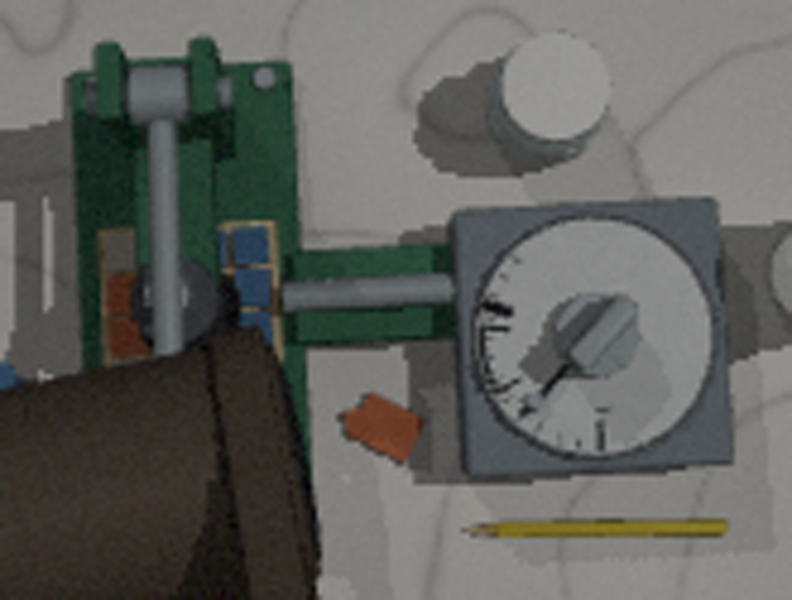

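The hand points to about (525,415), a reading of ≈ 0.78, with the peak dragged along just behind it. That matches the geometry, so 2.2 cm more gives 1.4.

```bash
python3 -m crank '[[0,0,0.4,0,0,0,-1],[0,0,0.8,0,0,0,-1],[0,0,1.2,0,0,0,-1],[0,0,1.5,0,0,0,-1],[0,0,1.7,0,0,0,-1]]' && python3 -m crank '[[0,0,0.2,0,0,0,-1],[0,0,0.4,0,0,0,-1],[0,0,0.5,0,0,0,-1],[0,0,0.5,0,0,0,-1],[0,0,0.5,0,0,0,-1]]'
python3 - <<'E'
from h import *
P=pw([.5568,-.0272],-.060,0,.183); togo(P,.0785+np.pi/2)
im=env.camera("top")[:,:,::-1]; cv2.imwrite("pics/t3.png",im); cv2.imwrite("pics/z7.png",cv2.resize(im[150:275,235:400],None,fx=4.8,fy=4.8,interpolation=cv2.INTER_CUBIC))
E
```

```text
time: 10.4
tcp_pos: [0.4802, 0.1778, 0.1885]
tcp_rot: [-0.04, 0.999, -0.0, -0.001]
ft_force: [-7.0, 0.1, 9.8]
width: -0.001
gripper_force: 5.4
time: 11.02
tcp_pos: [0.4801, 0.1778, 0.1836]
tcp_rot: [-0.04, 0.999, -0.0, -0.001]
ft_force: [-8.7, -0.3, 10.7]
width: -0.003
gripper_force: 5.5
t 11.03 shift cm [-0.04 -0.04  0.05] turn [ 0.  -0.1  0. ] F [-8.7 -0.3 10.7] M [-0.09  1.47 -0.02] w -0.003
```

View pics/z7.png

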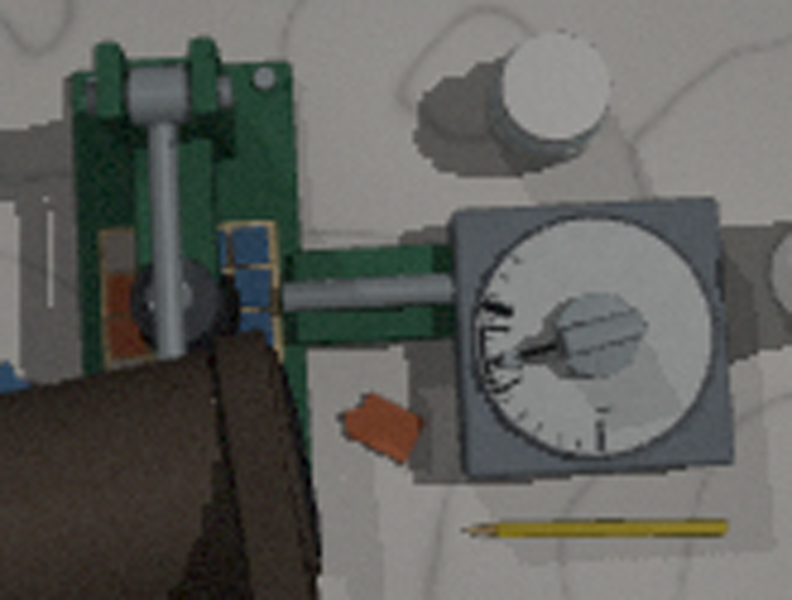

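The hand points at about (485,365), inside the arc between the band ticks, with a reading of ≈ 1.4. It's steady, so I'm handing in.

```bash
python3 -m crank '[[0,0,0,0,0,0,-1],[0,0,0,0,0,0,-1],[0,0,0,0,0,0,-1],[0,0,0,0,0,0,-1],[0,0,0,0,0,0,-1]]' && python3 -c "
from workcell import env
print(env.close_job())"
```

```text
time: 11.7
tcp_pos: [0.4801, 0.1778, 0.1836]
tcp_rot: [-0.04, 0.999, -0.0, -0.001]
ft_force: [-8.0, -0.4, 11.2]
width: 0.003
gripper_force: 5.5
the job is handed in; nothing more can be done
None
```

I turned the peak knob back to the zero stop, then pressed the paddle down and handed the job in at 11.7 s while still holding it, with the gauge hand at about 1.4 rad in the holding band and well short of the overload tick.

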